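Load and clamp a wear-test disc

TASK

Load the wear tester: push the large aluminium disc along the loading deck and over the raised lip so that it drops flat into the pocket beyond. Then turn the crank on the column clockwise (seen from above) to wind the foot down onto the disc, going on about a sixth of a turn after it touches, when the crank has grown clearly heavier, and let go. Leave the loose things lying around the tester where they are.

Things in the scene. Friction and masses are not known exactly. Their poses are not given: they have to be found in the camera images.
- tester: the bolted-down wear tester, grey deck, bare metal fences and lip; origin on the table under the pocket's centre. +x is the push direction: deck, lip, pocket, column. Deck from x = -245 to -66 mm, 200 wide, top 22 above the table. Two slanting fences on it, 12 high, narrow the way from 170 (at -240) to 118 (at the lip). Nothing up to x = -18 is higher than 36
- lip (a point): middle of the top of the raised lip, 26 mm above the table (4 above the deck): crest from tester x = -66 to -59 mm with a ramp up to it from -78; axes as the tester's
- pocket (a point): centre of the pocket floor, 8 mm above the table; axes as the tester's. The pocket is 118 mm square with its two far corners filled in; side and end walls stand 34 mm above the table
- disc: plain aluminium test disc, 110 mm in diameter (too wide for the gripper), 14 mm thick, about 0.36 kg, lying on the deck; origin at the centre of its underside, z up. Its underside is 22 mm above the table on the deck and 8 mm when it lies flat in the pocket, with 4 mm of play all round
- foot_face (a point): centre of the foot's flat underside (36 mm in diameter), 50 to 58 mm above the table at the start, straight over the pocket centre; it comes to rest on the disc's top, 22 mm above the table when the disc is flat in the pocket
- crank_axis (a point): point on the vertical crank axis on top of the column (50 mm square, 140 mm along tester +x from the pocket centre, 140 mm high), at the height of the middle of the knob (180 mm above the table)
- knob_mid (a point): middle of the black upright crank knob (24 mm diameter, 48 mm high, from 152 to 200 mm above the table, spins freely on its pin), 55 mm from the crank axis on a flat steel crank arm (top 151 mm)
- crank (a joint): crank angle, rad, 0 to 1.3 at the start, grows clockwise seen from above, stop at 8.8; each rad lowers arm and foot 6 mm (foot meets the seated disc near 6.0). Turning takes about 8 N at the knob; past first touch the foot's 5 N/mm spring adds 30 N of clamping, and 3 N at the knob, per rad. It stays where left. Well clamped is 12 to 70 N (0.4 to 2.3 rad past touch); 1 rad is right
- weight: bystander: steel cylinder, 90 mm diameter, 85 high, 3 kg
- collar: bystander: steel ring, 70 mm diameter, 45 high
- puck: bystander: white ceramic disc, 50 mm diameter, 8 thick
- driver: bystander: screwdriver with blue handle, 170 mm long
- pliers: bystander: pliers with orange handles, 150 mm long
- foot: the dark steel foot itself, a disc 36 mm in diameter and 10 thick on a spring rod; origin at foot_face. It hangs from an arm that slides on the column: 28 mm wide, from tester x = -16 mm to the column, top 108 mm above the table at crank 0
There are look-alikes about, which are no part of the job. What is meant by the disc is not red, and is the larger of those in its own colour.

How it is judged:
By the outcome, as a careful person would: the job done as asked, in the order asked, and still so for the second after the job is handed in, with the robot touching nothing.
It also fails if it takes over 61 s, if anything falls off the work surface, if the arm or the gripper's body presses on something with over 40 N, if the wrist force passes 120 N, or if a joint passes its speed limit or range.

ROBOT

A 6-joint arm with a two-finger parallel gripper is mounted at the origin on the work surface. World frame = base frame: x ahead of the robot, y to its left, z up, the work surface at z = 0. Lengths are in mm, angles in rad, forces in N, time in s.
With the tool pointing down it reaches from about 350 to 950 mm from the base axis. Payload 17.4 kg.
Tool frame: the origin (TCP) lies midway between the tips of the shut fingers; the grasp point (between the pads) lies 19 mm behind it (env.grip_depth is the distance from the TCP to the grasp point, in mm); z points along the fingers, y is the line along which they close (so a half turn about z gives the same grasp; the last joint's range is limited). The gripper opens to 93 mm and grips with 3 to 60 N. Pads are 15 mm wide; open, the fingers measure 128 mm over their backs; the gripper's body (75 mm by 188 mm) begins 65 mm behind the grasp point.
Start: joints at [-1.235, 0.116, 1.442, -0, 1.584, -0.038], TCP at [246.471, -628.398, 218.646] pointing down, gripper open.
Joint ranges: [-2.83, 2.83], [-0.83, 2.19], [0.07, 2.5], [-1.14, 4.28], [0.01, 3], [-2.97, 2.97]. Speed limits (rad/s): [1.89, 1.89, 2.22, 3.14, 3.14, 3.14].

INTERFACE

Orientations are given as a 3x3 rotation matrix whose columns are the frame's x, y, z axes.
In Python, from station import env gives the robot as it stands.
- The arm moves only by the tool send_rows, never from a script. Its argument "commands" is a list of rows, each a list of 7 numbers: the shift along the tool's x, y, z in m, then the turn, a rotation vector about the tool's x, y, z in degrees, then the finger opening in m, from 0 to 0.093. In form: [[dx, dy, dz, wx, wy, wz, jaw], ...]. A call has 1 to 8 rows; each row shifts and turns the commanded pose from where the row before left it, along the tool's axes as they then stand; what a row does not reach is not made up. A row lasts 1/12 s, in which the tool goes at most 41.7 mm and 7.16 degrees, less where a joint would pass 70% of its speed; a pose out of reach is approached as far as the arm can. A call with a gripper value outside its range is refused whole. The fingers move at their own pace and stop on an object; "force" is the grip in N (left out, the last holds). Time passes only in rows, so rows that do not move let the fingers close. It gives the time, the measured TCP pose, the force, the opening and the grip force at its end, in the units of the state.
- env.get_state(): the state, without advancing time (a new reading comes with each control period).
- env.snapshot(name): name is "scene" or "top" or "wrist"; returns (picture, depth): 480x640x3 uint8, red, green, blue; 480x640 float32, mm along the optical axis (not along the pixel's ray), 0 where there is no reading.
- env.get_calibration(name): a dict with "camera_matrix" (3x3 intrinsics, pixels), "rvec" (rotation vector, rad) and "tvec" (3), from world to camera coordinates, as OpenCV has them. Camera axes: x right, y down, z forward; pixel columns grow to the right and rows downward; lengths in mm; the calibration is good to about 2 mm. A picture is of the moment at which its call begins: read the wrist's pose just before it. get_calibration takes no time and is no camera call; for the wrist camera it gives the pose at the moment of the call.
- env.hand_in(): hands the job in; it is judged then, once.
Trained networks look in the newest picture that a camera, given by its name, has taken for a name from the list of things; names that differ only in an ending like _2 or _b are one class to them, and where a whole thing is asked for, a point or a joint stands for the part that bears it (a point fixed in the world has none). Each returns a list of dicts, best first, with "p" (0 to 1); they miss things now and then, are a little off and sometimes report something else, mostly with a low value. They report only what shows in the picture. A call takes as long as a camera call. They do not tell look-alikes from the thing itself.
- env.trace(camera, thing): "mask" (480x640 bool, what is visible of it) and "centre" ([row, column] in pixels, amid what is visible of it).
- env.place_of(camera, thing): "centre" ([row, column] in pixels: a listed point, or the origin of a listed thing).
The state is a dict: "time_s": time; "joint_pos": joint angles; "qvel": joint speeds; "effort": joint torques, N m; "tcp_pos": TCP position; "ee_rot": TCP orientation; "ft_force": force on the tool from outside, world axes, zero at the start; "torque": the same for the moment, N m; "width": finger opening in mm; "gripper_force": force on a finger pad.
Only numpy, scipy, OpenCV 4.12 (cv2) and the standard library are available. Lean on these libraries where they do the work, as an engineer would, in place of code of your own. Each camera call takes 0.05 s, during which the arm holds its last target. There are 200 camera calls.

## Working session

There is one attempt and no reset: what is moved stays moved. The work goes in short steps, Python scripts to look and compute and a tool call to move; the robot and the scene stay as the last step left them, time stands still between calls to the robot, and variables do not carry over. Pictures are saved under pics/ and viewed, at most 10 in all, crops included, and the job is handed in when it is done.

Besides the shell and the picture viewer there is one more tool, called after "Emit:" in YAML: its name, and indented under it one key for each argument. send_rows: Moves the arm, as the interface text tells. Its arguments: {"type":"object","properties":{"commands":{"type":"array","items":{"type":"array","items":{"type":"number"}}},"force":{"type":"number"}},"required":["commands"]}

```bash
ls; mkdir -p pics; cat > h.py <<'E'
import numpy as np, cv2
from station import env
def cal(n):
    c=env.get_calibration(n); R=cv2.Rodrigues(np.array(c["rvec"],float))[0]
    return np.array(c["camera_matrix"],float),R,np.array(c["tvec"],float).ravel()
def ray_z(n,rc,z,c=None):
    K,R,t=c or cal(n); d=R.T@np.linalg.inv(K)@np.array([rc[1],rc[0],1.]); o=-R.T@t
    return o+d*(z-o[2])/d[2]
def dep(n,rc,d,c=None):
    K,R,t=c or cal(n); r,q=int(round(rc[0])),int(round(rc[1])); p=d[r-2:r+3,q-2:q+3]; p=p[p>0]
    return R.T@(np.linalg.inv(K)@np.array([rc[1],rc[0],1.])*np.median(p)-t)
def proj(n,P,c=None):
    K,R,t=c or cal(n); q=K@(R@np.array(P,float)+t); return q[:2]/q[2]
E
python3 - <<'E'
from h import *
for n in("scene","top"):
    p,d=env.snapshot(n); cv2.imwrite(f"pics/{n}0.png",p[:,:,::-1]); np.save(f"{n}_d.npy",d)
    for th in["disc","weight","puck","collar"]:
        for r in env.trace(n,th)[:4]: 
            try:print(n,th,round(r["p"],2),np.round(r["centre"]),r["mask"].sum(),np.round(dep(n,r["centre"],d)))
            except Exception as e: print(e)
    for th in["tester","lip","pocket","disc","foot_face","crank_axis","knob_mid"]:
        for r in env.place_of(n,th)[:3]: print(n,th,round(r["p"],2),np.round(r["centre"],1))
s=env.get_state();print(s["time_s"],s["ee_rot"])
E
```

```text
pics
scene disc 0.91 [310. 448.] 1130 [386. 242.   9.]
scene disc 0.89 [364. 492.] 2377 [375. 381.  13.]
scene disc 0.59 [316. 342.] 2255 [598. 164.  36.]
scene weight 0.65 [326. 245.] 2281 [786. 119.  85.]
scene weight 0.35 [286. 315.] 12471 [614.  73.  25.]
scene puck 0.68 [235. 353.] 312 [473. -15.   7.]
scene puck 0.25 [217. 244.] 565 [ 675. -178.    1.]
scene collar 0.94 [257. 249.] 814 [707. -71.   1.]
scene tester 0.87 [263.9 321.7]
scene lip 0.58 [284.1 325.8]
scene pocket 0.71 [264.1 317.4]
scene disc 0.95 [309.4 450. ]
scene disc 0.75 [365.3 494.4]
scene disc 0.59 [317.1 341. ]
scene foot_face 0.7 [251.4 316.8]
scene crank_axis 0.75 [168.5 300.8]
scene knob_mid 0.53 [174.9 282.6]
scene knob_mid 0.34 [234.6 356. ]
top disc 0.89 [331. 163.] 2024 [364. 381.  13.]
top disc 0.66 [225. 265.] 1854 [599. 155.  36.]
top disc 0.36 [278. 251.] 452 [481. 188.  25.]
top weight 0.89 [149. 288.] 1538 [760. 103.  85.]
top puck 0.54 [289. 342.] 389 [457. -17.   7.]
top collar 0.78 [170. 357.] 609 [735. -53.   5.]
top tester 0.58 [234.8 328.1]
top tester 0.58 [231.3 330.2]
top lip 0.67 [230.6 301.2]
top pocket 0.94 [241.2 326. ]
top disc 0.65 [331.3 164.3]
top disc 0.55 [223.4 265.9]
top foot_face 0.46 [232.6 329.2]
top crank_axis 0.9 [237.6 401.7]
top knob_mid 0.72 [213.5 397.4]
1.2 [[ 9.30942869e-01  3.65164858e-01  1.99512553e-05]
 [ 3.65164858e-01 -9.30942868e-01 -5.20673499e-05]
 [-4.39687617e-07  5.57572254e-05 -9.99999998e-01]]
```

View pics/scene0.png

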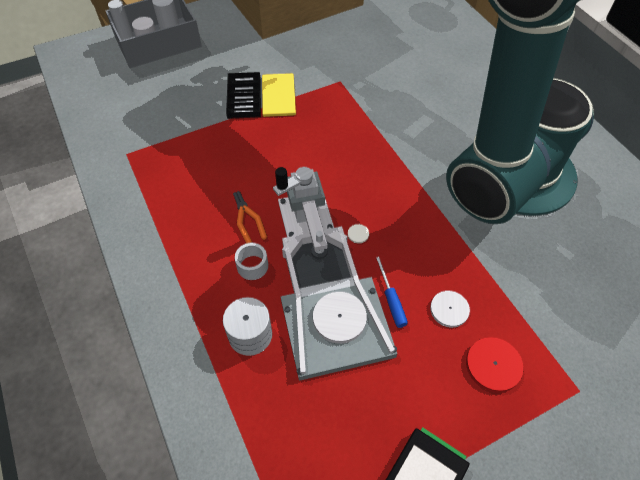

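View pics/top0.png

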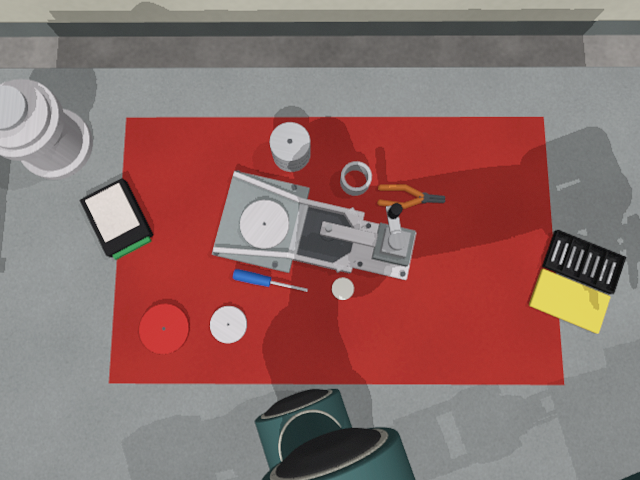

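The disc candidates are:
- White disc on the deck: scene (317,341), top (224,266).
- Smaller white disc: scene (310,449), top (324,228).
- Red disc: scene (365,494).
- Puck: top (289,342).
- Weight: top (149,288).

I choose the one on the deck, since it is aluminium and the larger of its colour. Next I'll fit the tester pose and check this in a crop.

```bash
cat > fit.py <<'E'
from h import *
from scipy.optimize import minimize
def cloud(n):
    d=np.load(f"{n}_d.npy").astype(float);K,R,t=cal(n); v,u=np.nonzero(d>0); z=d[v,u]
    return (np.linalg.inv(K)@np.vstack([u,v,np.ones_like(u)])*z).T@R - t@R
P={n:cloud(n) for n in("scene","top")}
def tf(P,p):
    c,s=np.cos(p[2]),np.sin(p[2]); d=P[:,:2]-p[:2]; return d[:,0]*c+d[:,1]*s, -d[:,0]*s+d[:,1]*c
def cost(p,Q):
    x,y=tf(Q,p); z=Q[:,2]; a=abs(y); m=np.full(len(x),np.nan)
    deck=(x>-245)&(x<-80)&(a<100); m[deck]=22
    m[(x<-245)&(x>-280)&(a<100)]=0
    m[(a>100)&(a<125)&(x>-245)&(x<-80)]=0
    m[(abs(x-140)<25)&(a<25)]=140
    m[(x>-40)&(x<40)&(a<45)&(a>22)]=8
    k=~np.isnan(m); e=np.minimum(abs(z[k]-m[k]),16); return e.sum()/4000 - k.sum()*10/4000
if __name__=="__main__":
    for n in P:
        Q=P[n]; Q=Q[(Q[:,2]>-15)&(Q[:,2]<260)&(Q[:,0]>300)&(Q[:,0]<850)&(abs(Q[:,1])<400)]
        p0=np.array([570,0,np.radians(-105)]); best=None
        for dx in(-30,0,30):
            for dy in(-30,0,30):
                for a in(-8,0,8):
                    r=minimize(cost,p0+[dx,dy,np.radians(a)],args=(Q,),method="Nelder-Mead",options=dict(initial_simplex=p0+[dx,dy,np.radians(a)]+np.array([[0,0,0],[15,0,0],[0,15,0],[0,0,.08]])))
                    if best is None or r.fun<best.fun: best=r
        print(n,best.fun,best.x[:2],np.degrees(best.x[2]))
        p=best.x; x,y=tf(Q,p)
        kn=(np.hypot(x-140,y)>35)&(np.hypot(x-140,y)<75)&(Q[:,2]>185); print("knob top",Q[kn].mean(0),kn.sum(),x[kn].mean()-140,y[kn].mean())
        dk=(abs(Q[:,2]-36)<4)&(abs(x+150)<90)&(abs(y)<55); print("disc",np.median(Q[dk],0),[x[dk].min(),x[dk].max(),y[dk].min(),y[dk].max()])
        im=cv2.imread(f"pics/{n}0.png"); c,s=np.cos(p[2]),np.sin(p[2])
        W=lambda X,Y,Z:[p[0]+c*X-s*Y,p[1]+s*X+c*Y,Z]
        for poly in([(-245,-100,22),(-66,-100,22),(-66,100,22),(-245,100,22)],[(115,-25,140),(165,-25,140),(165,25,140),(115,25,140)],[(-59,-59,8),(59,-59,8),(59,59,8),(-59,59,8)]):
            cv2.polylines(im,[np.array([proj(n,W(*q)) for q in poly]).round().astype(int)],True,(0,255,0),1)
        cr=im[150:400,190:440] if n=="scene" else im[130:320,190:440]
        cv2.imwrite(f"pics/fit_{n}.png",cv2.resize(cr,None,fx=2.2,fy=2.2))
E
python3 fit.py; python3 -c "
import cv2,numpy as np
a=cv2.imread('pics/fit_scene.png');b=cv2.imread('pics/fit_top.png');h=max(a.shape[0],b.shape[0])
f=lambda i:cv2.resize(cv2.copyMakeBorder(i,0,h-i.shape[0],0,0,0),(400,int(h*400/i.shape[1])))
cv2.imwrite('pics/fit.png',np.hstack([f(a),f(b)]))"
```

```text
scene -14.800468811338149 [576.42702379  18.00471815] -103.37980440302411
knob top [ 601.02560045 -107.1332834   196.45847039] 128 -23.950789897232056 52.88846981694746
disc [604.60565744 161.71675778  35.69655163] [np.float64(-200.591487232215), np.float64(-89.42488054901742), np.float64(-54.977292966796554), np.float64(46.61799169786184)]
top -11.255248359990585 [577.20046911  17.59124051] -103.15208625298841
knob top [ 597.36542979 -110.33658295  198.58555657] 133 -20.016051814353986 48.744290253678315
disc [603.03964188 158.21521358  35.87041785] [np.float64(-198.3070012735508), np.float64(-88.96292293193744), np.float64(-54.914003741270434), np.float64(45.80327979207631)]
```

View pics/fit.png

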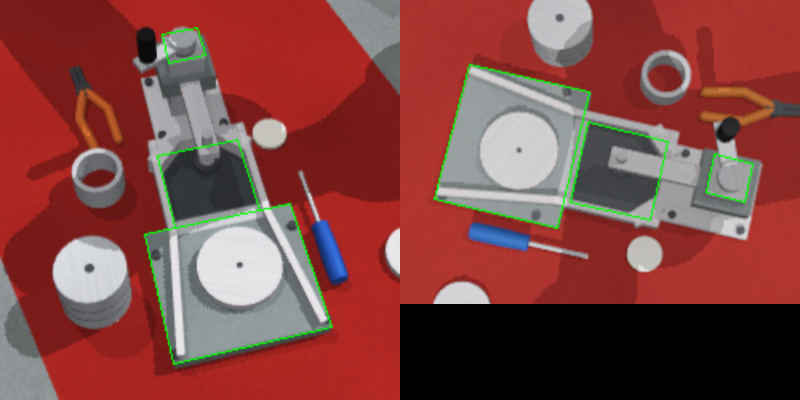

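The fit matches the picture: the deck outline, pocket and column all line up, and the bright metallic disc sits on the deck at tester (-144,-5). Next I turn while rising, then traverse to behind the disc.

Emit:
send_rows:
  commands:
    - [0,0,-0.01,0,0,-6.9,0.04]
    - [0,0,-0.01,0,0,-6.9,0.04]
    - [0,0,-0.01,0,0,-6.9,0.04]
    - [0,0,-0.01,0,0,-6.9,0.04]
    - [0,0,-0.01,0,0,-6.9,0.04]
    - [0,0,-0.01,0,0,-6.9,0.04]
    - [0,0,-0.01,0,0,-6.9,0.04]
    - [0,0,-0.01,0,0,-7.0,0.04]

```text
time_s: 1.87
tcp_pos: [246.5, -628.4, 299.2]
ee_rot: [[0.224, 0.975, 0.0], [0.975, -0.224, -0.0], [-0.0, 0.0, -1.0]]
ft_force: [-0.4, 0.3, 0.0]
width: 44.0
gripper_force: 0.0
```

Emit:
send_rows:
  commands:
    - [0.038,0.007,0,0,0,0,0.04]
    - [0.038,0.007,0,0,0,0,0.04]
    - [0.038,0.007,0,0,0,0,0.04]
    - [0.038,0.007,0,0,0,0,0.04]
    - [0.038,0.007,0,0,0,0,0.04]
    - [0.038,0.007,0,0,0,0,0.04]
    - [0.038,0.007,0,0,0,0,0.04]
    - [0.038,0.007,0,0,0,0,0.04]

```text
time_s: 2.53
tcp_pos: [371.1, -343.6, 298.8]
ee_rot: [[0.23, 0.973, 0.0], [0.973, -0.23, -0.0], [-0.0, 0.0, -1.0]]
ft_force: [-0.0, -0.3, -0.9]
width: 40.1
gripper_force: 0.0
```

Emit:
send_rows:
  commands:
    - [0.038,0.007,0,0,0,0,0.04]
    - [0.038,0.007,0,0,0,0,0.04]
    - [0.038,0.007,0,0,0,0,0.04]
    - [0.038,0.007,0,0,0,0,0.04]
    - [0.038,0.007,0,0,0,0,0.04]
    - [0.038,0.007,0,0,0,0,0.04]
    - [0.038,0.007,0,0,0,0,0.04]
    - [0.038,0.007,0,0,0,0,0.04]

```text
time_s: 3.2
tcp_pos: [495.5, -60.4, 299.0]
ee_rot: [[0.23, 0.973, 0.001], [0.973, -0.23, -0.0], [0.0, 0.001, -1.0]]
ft_force: [0.2, -0.6, -0.5]
width: 40.1
gripper_force: 0.0
```

Emit:
send_rows:
  commands:
    - [0.038,0.007,0,0,0,0,0.04]
    - [0.038,0.007,0,0,0,0,0.04]
    - [0.038,0.007,0,0,0,0,0.04]
    - [0.038,0.007,0,0,0,0,0.04]
    - [0.038,0.007,0,0,0,0,0.04]
    - [0.038,0.007,0,0,0,0,0.04]
    - [0,0,0,0,0,0,0.04]

```text
time_s: 3.78
tcp_pos: [589.6, 154.8, 297.4]
ee_rot: [[0.226, 0.974, -0.001], [0.974, -0.226, 0.001], [0.0, -0.002, -1.0]]
ft_force: [-0.4, -0.4, 0.2]
width: 39.7
gripper_force: 0.0
```

```bash
cat > wr.py <<'E'
from h import *
import sys
tag=sys.argv[1]
c=cal("wrist"); p,d=env.snapshot("wrist"); cv2.imwrite(f"pics/w{tag}.png",p[:,:,::-1])
K,R,t=c; v,u=np.nonzero(d>0); Q=(np.linalg.inv(K)@np.vstack([u,v,np.ones_like(u)])*d[v,u]).T@R-t@R
np.save("wQ.npy",Q); np.save("wrc.npy",np.vstack([v,u]).T)
from fit import cost,tf,minimize
Q=Q[(Q[:,2]>-15)&(Q[:,2]<220)]
b=None
for dx in(-6,0,6):
  for dy in(-6,0,6):
    p0=np.array([576.8+dx,17.8+dy,np.radians(-103.3)])
    r=minimize(cost,p0,args=(Q,),method="Nelder-Mead",options=dict(initial_simplex=p0+np.array([[0,0,0],[6,0,0],[0,6,0],[0,0,.03]])))
    if b is None or r.fun<b.fun:b=r
print(b.fun,b.x[:2],np.degrees(b.x[2]))
x,y=tf(Q,b.x); print("xrange",x.min(),x.max(),y.min(),y.max())
h=np.histogram(Q[abs(x+150)<60][:,2],bins=[-5,2,18,20,22,24,26,30,33,35,37,39,42]);print(h[0])
for r in env.place_of("wrist","disc")[:3]+env.place_of("wrist","lip")[:2]:
    P=ray_z("wrist",r["centre"],22,c); print(round(r["p"],2),np.round(r["centre"]),P.round(),[a.round(1) for a in tf(P[None],b.x)])
dk=(abs(Q[:,2]-36)<3)&(abs(y)<60)&(x<-85); 
print([x[dk].min(),x[dk].max(),y[dk].min(),y[dk].max()],np.median(x[dk]),np.median(y[dk]))
s=env.get_state(); T=np.array(s["tcp_pos"]); print(T,[a.round(1) for a in tf(T[None],b.x)],s["time_s"])
E
python3 wr.py 1
```

```text
-36.7281905345707 [574.76548485  17.75921735] -103.50350549307754
xrange -381.29308261940173 278.9519317977754 -507.2051932923016 436.71080168860453
[27959  6687   141  1739  4649   836   444   186  1196  4224  1696    64]
0.67 [196. 330.] [603. 160.  22.] [array([-144.5]), array([-6.1])]
0.59 [175. 157.] [387. 238.  22.] [array([-170.4]), array([-233.8])]
0.57 [ 66. 113.] [381. 373.  22.] [array([-300.3]), array([-271.])]
0.96 [254. 334.] [590.  78.  22.] [array([-61.8]), array([1.3])]
[np.float64(-197.77823639951498), np.float64(-89.56156690346891), np.float64(-59.42742733449298), np.float64(46.30187135488551)] -145.26967706768244 -7.868104442341465
[588.33070726 149.89365969 298.43384453] [array([-131.6]), array([-17.7])] 3.9333
```

View pics/w1.png

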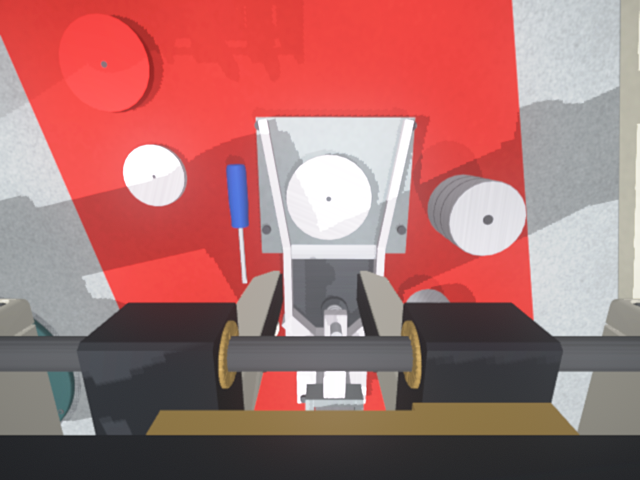

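The disc is at wrist (196,330), tester (-144.5,-6), and the refined tester pose agrees to about 2 mm. Now I move behind the disc and descend.

Emit:
send_rows:
  commands:
    - [0.034,0.005,0,0,0,0,0.04]
    - [0.034,0.005,0,0,0,0,0.04]
    - [0.026,0.004,0.02,0,0,0,0.04]
    - [0,0,0.038,0,0,0,0.04]
    - [0,0,0.038,0,0,0,0.04]
    - [0,0,0.038,0,0,0,0.04]
    - [0,0,0.038,0,0,0,0.04]
    - [0,0,0.038,0,0,0,0.04]

```text
time_s: 4.6
tcp_pos: [623.5, 236.5, 87.7]
ee_rot: [[0.231, 0.973, 0.001], [0.973, -0.231, 0.0], [0.0, 0.001, -1.0]]
ft_force: [1.1, 0.6, -0.3]
width: 40.0
gripper_force: 0.0
```

Emit:
send_rows:
  commands:
    - [0,0,0.03,0,0,0,0.04]
    - [0,0,0.02,0,0,0,0.04]
    - [0,0,0.008,0,0,0,0.04]
    - [0,0,0,0,0,0,0.04]
    - [0,0,0,0,0,0,0.04]

```text
time_s: 5.02
tcp_pos: [624.2, 237.5, 32.1]
ee_rot: [[0.231, 0.973, 0.001], [0.973, -0.231, 0.0], [0.001, 0.001, -1.0]]
ft_force: [1.1, -0.1, 1.1]
width: 40.5
gripper_force: 0.0
```

Emit:
send_rows:
  commands:
    - [-0.007,0,0.001,0,0,0,0.04]
    - [-0.007,0,0.001,0,0,0,0.04]
    - [-0.006,0.0005,0,0,0,0,0.04]
    - [-0.006,0.0005,0,0,0,0,0.04]
    - [-0.006,0.0005,0,0,0,0,0.04]
    - [-0.006,0.0005,0,0,0,0,0.04]
    - [-0.006,0.0005,0,0,0,0,0.04]
    - [-0.006,0.0005,0,0,0,0,0.04]

```text
time_s: 5.68
tcp_pos: [615.2, 188.4, 29.0]
ee_rot: [[0.23, 0.973, 0.001], [0.973, -0.23, 0.0], [0.001, 0.001, -1.0]]
ft_force: [0.7, 3.2, 3.5]
width: 40.2
gripper_force: 2.0
```

Emit:
send_rows:
  commands:
    - [-0.006,0,0,0,0,0,0.04]
    - [-0.006,0,0,0,0,0,0.04]
    - [-0.006,0,0,0,0,0,0.04]
    - [-0.006,0,0,0,0,0,0.04]
    - [-0.006,0,0,0,0,0,0.04]
    - [-0.006,0,0,0,0,0,0.04]

```text
time_s: 6.18
tcp_pos: [606.7, 153.2, 28.6]
ee_rot: [[0.23, 0.973, -0.0], [0.973, -0.23, 0.0], [0.0, -0.0, -1.0]]
ft_force: [1.0, 3.6, 2.5]
width: 40.0
gripper_force: 2.1
```

Emit:
send_rows:
  commands:
    - [-0.005,0,-0.0005,0,0,0,0.04]
    - [-0.005,0,-0.0005,0,0,0,0.04]
    - [-0.005,0.0005,0,0,0,0,0.04]
    - [-0.005,0.0005,0,0,0,0,0.04]
    - [-0.005,0,0,0,0,0,0.04]
    - [-0.005,0,0,0,0,0,0.04]
    - [-0.005,0,0,0,0,0,0.04]
    - [-0.005,0,0,0,0,0,0.04]

```text
time_s: 6.85
tcp_pos: [598.6, 114.1, 29.8]
ee_rot: [[0.23, 0.973, 0.0], [0.973, -0.23, -0.0], [0.0, 0.0, -1.0]]
ft_force: [0.9, 0.4, 0.4]
width: 40.1
gripper_force: 0.3
```

Emit:
send_rows:
  commands:
    - [-0.005,0,0,0,0,0,0.04]
    - [-0.005,0,0,0,0,0,0.04]
    - [-0.005,0,0,0,0,0,0.04]
    - [-0.005,0,0,0,0,0,0.04]
    - [-0.004,0,0,0,0,0,0.04]
    - [0,0,0,0,0,0,0.04]

```text
time_s: 7.35
tcp_pos: [592.9, 90.4, 29.6]
ee_rot: [[0.23, 0.973, -0.0], [0.973, -0.23, -0.0], [-0.0, -0.0, -1.0]]
ft_force: [0.3, -0.4, 0.3]
width: 40.1
gripper_force: 0.0
```

```bash
cat > look.py <<'E'
from h import *
import sys
n=sys.argv[1]
p,d=env.snapshot(n); np.save("n_d.npy",d)
r0,r1,c0,c1=map(int,sys.argv[2:6]); cv2.imwrite(f"pics/{sys.argv[6]}.png",cv2.resize(p[r0:r1,c0:c1,::-1],None,fx=3,fy=3))
o=np.array([575.5,17.8]);a=np.radians(-103.4);c,s=np.cos(a),np.sin(a)
for X,Y in[(-40,0),(-30,30),(-30,-30),(0,30),(0,-30),(0,40),(0,-40),(30,30),(30,-30),(-50,0),(-75,0)]:
    q=proj(n,[o[0]+c*X-s*Y,o[1]+s*X+c*Y,22]); P=dep(n,q[::-1],d); print((X,Y),"z",P[2].round(1))
for r in env.trace(n,"disc")[:4]: print(round(r["p"],2),np.round(r["centre"]),r["mask"].sum())
E
python3 look.py scene 150 350 220 420 s2
```

```text
(-40, 0) z 37.6
(-30, 30) z 146.2
(-30, -30) z 142.6
(0, 30) z 137.9
(0, -30) z 214.8
(0, 40) z 34.0
(0, -40) z 217.0
(30, 30) z 21.2
(30, -30) z 323.4
(-50, 0) z 127.3
(-75, 0) z 23.0
0.6 [364. 493.] 2488
0.53 [273. 323.] 239
```

View pics/s2.png

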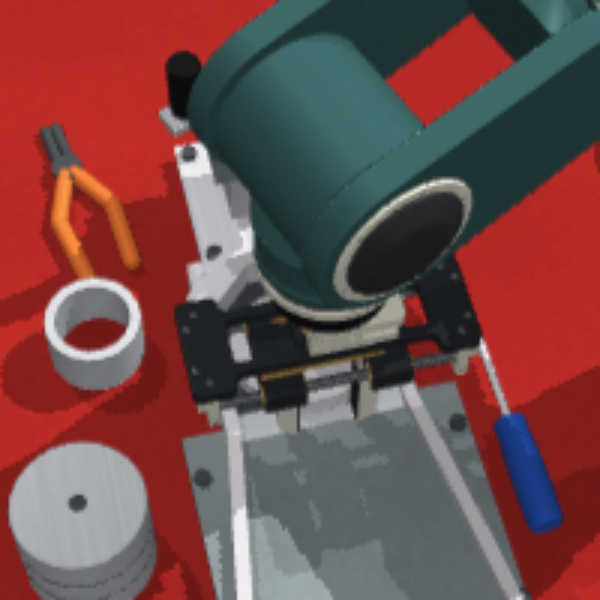

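The disc is ahead of the fingers and hidden under the gripper. I'll push the last 20 mm, then back off and look.

Emit:
send_rows:
  commands:
    - [-0.004,0,0,0,0,0,0.04]
    - [-0.004,0,0,0,0,0,0.04]
    - [-0.003,0,0,0,0,0,0.04]
    - [-0.003,0,0,0,0,0,0.04]
    - [-0.003,0,0,0,0,0,0.04]
    - [0,0,0,0,0,0,0.04]
    - [0,0,0,0,0,0,0.04]

```text
time_s: 8.03
tcp_pos: [589.2, 74.4, 29.7]
ee_rot: [[0.23, 0.973, 0.0], [0.973, -0.23, -0.0], [-0.0, 0.0, -1.0]]
ft_force: [-0.5, 0.4, 0.8]
width: 40.0
gripper_force: 0.0
```

Emit:
send_rows:
  commands:
    - [0.02,0,-0.005,0,0,0,0.04]
    - [0.035,0,-0.02,0,0,0,0.04]
    - [0.03,0,-0.025,0,0,0,0.04]
    - [0.02,0,-0.036,0,0,0,0.04]
    - [0.02,0,-0.036,0,0,0,0.04]
    - [0.02,0,-0.036,0,0,0,0.04]
    - [0.02,0,-0.036,0,0,0,0.04]
    - [0.02,0,-0.036,0,0,0,0.04]

```text
time_s: 8.7
tcp_pos: [631.5, 255.8, 261.6]
ee_rot: [[0.23, 0.973, 0.0], [0.973, -0.23, -0.0], [0.0, 0.0, -1.0]]
ft_force: [0.2, 0.3, -0.9]
width: 39.8
gripper_force: 0.0
```

```bash
python3 look.py top 160 300 220 420 t3; python3 look.py scene 200 320 260 380 s3; python3 -c "
import cv2,numpy as np
a=cv2.imread('pics/t3.png');b=cv2.imread('pics/s3.png');a=cv2.resize(a,(430,301));b=cv2.resize(b,(360,360));
cv2.imwrite('pics/c3.png',np.hstack([cv2.copyMakeBorder(a,0,59,0,0,0),b]))"
```

```text
(-40, 0) z 21.3
(-30, 30) z 21.3
(-30, -30) z 21.4
(0, 30) z 107.6
(0, -30) z 22.2
(0, 40) z 22.1
(0, -40) z 21.2
(30, 30) z 105.6
(30, -30) z 22.2
(-50, 0) z 21.7
(-75, 0) z 23.0
0.88 [335. 146.] 314
0.7 [244. 322.] 1313
(-40, 0) z 372.5
(-30, 30) z 393.5
(-30, -30) z 384.9
(0, 30) z 394.6
(0, -30) z 21.5
(0, 40) z 393.7
(0, -40) z 474.1
(30, 30) z 20.4
(30, -30) z 24.6
(-50, 0) z 372.1
(-75, 0) z 393.0
0.97 [367. 496.] 2408
0.83 [312. 449.] 1150
0.63 [255. 314.] 479
```

View pics/c3.png

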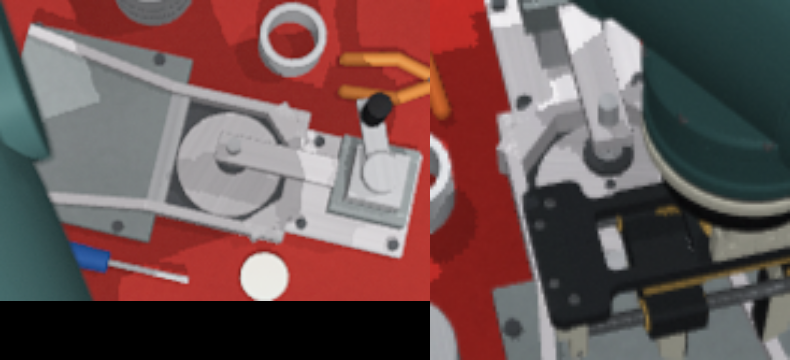

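The disc lies flat in the pocket: its top reads 21–22 mm all round, and it is centred under the foot at top crop (233,150). Next I go over the crank.

Emit:
send_rows:
  commands:
    - [-0.036,0,-0.009,0,0,0,0.06]
    - [-0.036,0,-0.009,0,0,0,0.06]
    - [-0.036,0,-0.009,0,0,0,0.06]
    - [-0.036,0,-0.009,0,0,0,0.06]
    - [-0.036,0,-0.009,0,0,0,0.06]
    - [-0.036,0,-0.009,0,0,0,0.06]
    - [-0.036,0,-0.009,0,0,0,0.06]
    - [-0.036,0,-0.009,0,0,0,0.06]

```text
time_s: 9.57
tcp_pos: [564.3, -27.5, 330.5]
ee_rot: [[0.23, 0.973, -0.002], [0.973, -0.23, 0.0], [-0.0, -0.002, -1.0]]
ft_force: [0.2, 0.6, 0.6]
width: 59.6
gripper_force: 0.0
```

Emit:
send_rows:
  commands:
    - [-0.036,0,0,0,0,0,0.06]
    - [-0.036,0,0,0,0,0,0.06]
    - [-0.034,0,0,0,0,0,0.06]
    - [0,0,0,0,0,0,0.06]
    - [0,0,0,0,0,0,0.06]

```text
time_s: 9.98
tcp_pos: [540.3, -130.4, 330.2]
ee_rot: [[0.233, 0.972, -0.002], [0.972, -0.233, 0.0], [0.0, -0.002, -1.0]]
ft_force: [1.3, -0.1, 0.4]
width: 60.1
gripper_force: 0.0
```

```bash
cat > cr.py <<'E'
from h import *
from fit import tf
T=np.array([575.5,17.8,np.radians(-103.4)])
c=cal("wrist"); p,d=env.snapshot("wrist"); cv2.imwrite("pics/w4.png",p[:,:,::-1])
K,R,t=c; v,u=np.nonzero(d>0); Q=(np.linalg.inv(K)@np.vstack([u,v,np.ones_like(u)])*d[v,u]).T@R-t@R
x,y=tf(Q,T); r=np.hypot(x-140,y)
for lo,hi,R0 in((194,206,80),(136,144,60),(145,155,80),(156,192,30),(160,215,30)):
    k=(Q[:,2]>lo)&(Q[:,2]<hi)&(r<R0)
    if k.sum()>5: A=Q[k]; print(lo,hi,k.sum(),"mean",A.mean(0).round(1),"mid",((np.percentile(A,2,0)+np.percentile(A,98,0))/2).round(1),"tester rng",np.percentile(x[k],[1,99]).round(1),np.percentile(y[k],[1,99]).round(1),"zmax",A[:,2].max().round(1))
for th,z in(("knob_mid",180),("crank_axis",180)):
    for q in env.place_of("wrist",th)[:2]: print(th,round(q["p"],2),np.round(q["centre"]),ray_z("wrist",q["centre"],z,c).round(1))
s=env.get_state(); print(s["tcp_pos"],s["time_s"])
E
python3 cr.py
```

```text
194 206 550 mean [ 597.2 -111.   200.3] mid [ 597.2 -111.   199.7] tester rng [109.5 131.5] [40.1 62.1] zmax 203.6
136 144 273 mean [ 539.9 -116.   136.9] mid [ 544.2 -119.3  139.8] tester rng [116.6 165.4] [-24.3  27.7] zmax 143.9
145 155 731 mean [ 576.8 -112.2  151.2] mid [ 577.1 -112.9  150.2] tester rng [106.1 143.3] [-10.7  66.4] zmax 155.0
156 192 721 mean [ 543.6 -119.3  156.8] mid [ 543.1 -119.5  157.1] tester rng [124.7 157.4] [-16.6  17.3] zmax 158.6
knob_mid 0.68 [188. 376.] [ 598.1 -109.5  180. ]
crank_axis 0.95 [212. 321.] [ 542.6 -119.9  180. ]
[ 541.12693054 -128.17333119  330.90059461] 10.1333
```

View pics/w4.png

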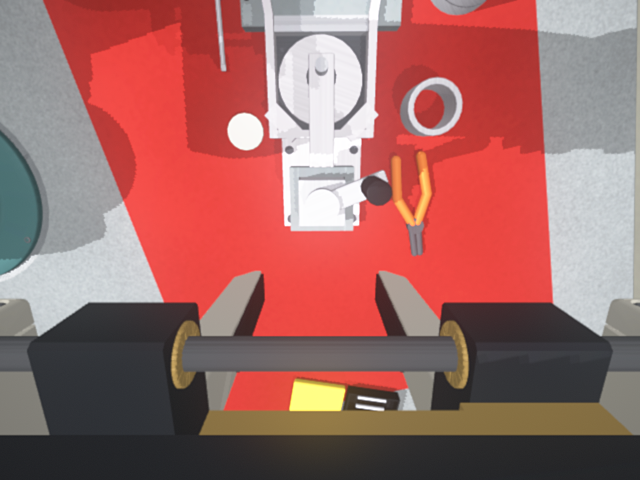

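Emit:
send_rows:
  commands:
    - [0.01,0.017,0,0,0,0,0.045]
    - [0.01,0.017,0,0,0,0,0.045]
    - [0.01,0.0165,0.02,0,0,0,0.045]
    - [0,0,0.036,0,0,0,0.045]
    - [0,0,0.036,0,0,0,0.045]
    - [0,0,0.036,0,0,0,0.045]
    - [0,0,0.026,0,0,0,0.045]
    - [0,0,0.013,0,0,0,0.045]

```text
time_s: 10.8
tcp_pos: [596.1, -109.6, 160.3]
ee_rot: [[0.228, 0.974, -0.005], [0.974, -0.228, 0.001], [0.0, -0.005, -1.0]]
ft_force: [-0.1, -0.1, -0.3]
width: 45.1
gripper_force: 0.0
```

Emit:
send_rows:
  commands:
    - [0,0,0,0,0,0,0.045]
    - [0,0,0,0,0,0,0.045]

```text
time_s: 10.97
tcp_pos: [597.5, -110.6, 165.4]
ee_rot: [[0.229, 0.973, 0.0], [0.973, -0.229, 0.0], [0.0, 0.0, -1.0]]
ft_force: [1.1, 1.1, 1.3]
width: 44.9
gripper_force: 0.0
```

```bash
cat > arm.py <<'E'
from h import *
from fit import tf
T=np.array([575.5,17.8,np.radians(-103.4)])
for n in("top","scene"):
    p,d=env.snapshot(n); cv2.imwrite(f"pics/arm_{n}_{int(env.get_state()['time_s']*100)}.png",p[:,:,::-1])
    K,R,t=cal(n); v,u=np.nonzero(d>0); Q=(np.linalg.inv(K)@np.vstack([u,v,np.ones_like(u)])*d[v,u]).T@R-t@R
    x,y=tf(Q,T); k=(x>15)&(x<75)&(abs(y)<12)&(Q[:,2]>50)&(Q[:,2]<115)
    f=(x>-80)&(x<-68)&(abs(y)<90)&(Q[:,2]<45); g=(abs(np.hypot(x,y)-40)<10)&(Q[:,2]<40)
    z=Q[k][:,2]; print(n,k.sum(),np.percentile(z,[10,50,90]).round(1) if k.sum()>5 else "","disc top",np.median(Q[g][:,2]).round(1) if g.sum() else "")
s=env.get_state(); print(s["tcp_pos"],s["time_s"],s["width"])
E
python3 arm.py
```

```text
top 283 [103.7 106.5 108.8] disc top 21.6
scene 249 [103.8 105.9 108.1] disc top 21.6
[ 598.0436711  -110.99520898  166.95196093] 11.0667 45.1288921034111
```

Emit:
send_rows:
  commands:
    - [0,0,0,0,0,0,0.02]
    - [0,0,0,0,0,0,0.02]
    - [0,0,0,0,0,0,0.02]
    - [0,0,0,0,0,0,0.02]
    - [0,0,0,0,0,0,0.02]
  force: 30

```text
time_s: 11.48
tcp_pos: [598.9, -111.6, 165.8]
ee_rot: [[0.23, 0.973, 0.005], [0.973, -0.23, -0.001], [0.0, 0.005, -1.0]]
ft_force: [13.5, -2.8, -0.0]
width: 23.4
gripper_force: 30.0
```

```bash
cat > plan.py <<'E'
import sys,numpy as np
from station import env
# args: axis x,y, total rad, n rows ; optional commanded offset (world) of target vs measured
ax=np.array([float(sys.argv[1]),float(sys.argv[2])]); tot=float(sys.argv[3]); n=int(sys.argv[4]); r=55
s=env.get_state(); P=np.array(s["tcp_pos"])[:2]; R=np.array(s["ee_rot"])[:2,:2]
d=R.T@(P-ax); ph=np.arctan2(d[1],d[0]); print("r",np.hypot(*d).round(1),"phi",ph.round(3),"f",np.round(s["ft_force"],1),s["width"],s["time_s"])
ph0=float(sys.argv[5]) if len(sys.argv)>5 else ph
a=ph0+np.linspace(0,tot,n+1); q=np.c_[np.cos(a),np.sin(a)]*r
for i,w in enumerate(np.diff(q,axis=0)/1000): print([round(w[0],4),round(w[1],4)],end="\n" if i%8==7 else " ")
print("\nend phi",a[-1].round(3))
E
python3 plan.py 543.2 -119.4 1.12 8
```

```text
r 56.2 phi 1.199 f [13.5 -2.8 -0. ] 23.352914289187453 11.4833
[np.float64(-0.0073), np.float64(0.0023)] [np.float64(-0.0076), np.float64(0.0012)] [np.float64(-0.0077), np.float64(0.0002)] [np.float64(-0.0076), np.float64(-0.0009)] [np.float64(-0.0074), np.float64(-0.002)] [np.float64(-0.0071), np.float64(-0.003)] [np.float64(-0.0066), np.float64(-0.0039)] [np.float64(-0.006), np.float64(-0.0048)]

end phi 2.319
```

The grip holds. The force shows the knob about 1.3 mm further out than commanded, so I shift by that in the first row and start turning.

Emit:
send_rows:
  commands:
    - [-0.0073,0.0036,0,0,0,0,0.02]
    - [-0.0076,0.0012,0,0,0,0,0.02]
    - [-0.0077,0.0002,0,0,0,0,0.02]
    - [-0.0076,-0.0009,0,0,0,0,0.02]
    - [-0.0074,-0.002,0,0,0,0,0.02]
    - [-0.0071,-0.003,0,0,0,0,0.02]
    - [-0.0066,-0.0039,0,0,0,0,0.02]
    - [-0.006,-0.0048,0,0,0,0,0.02]

```text
time_s: 12.15
tcp_pos: [575.8, -165.1, 165.7]
ee_rot: [[0.23, 0.973, 0.004], [0.973, -0.23, -0.0], [0.0, 0.004, -1.0]]
ft_force: [9.1, 1.0, 0.4]
width: 23.7
gripper_force: 30.0
```

```bash
python3 plan.py 544.6 -119.8 5.6 40 2.319
```

```text
r 55.0 phi 2.306 f [9.1 1.  0.4] 23.718820057577503 12.15
[np.float64(-0.0053), np.float64(-0.0056)] [np.float64(-0.0044), np.float64(-0.0063)] [np.float64(-0.0035), np.float64(-0.0069)] [np.float64(-0.0025), np.float64(-0.0073)] [np.float64(-0.0015), np.float64(-0.0076)] [np.float64(-0.0004), np.float64(-0.0077)] [np.float64(0.0007), np.float64(-0.0077)] [np.float64(0.0017), np.float64(-0.0075)]
[np.float64(0.0028), np.float64(-0.0072)] [np.float64(0.0037), np.float64(-0.0067)] [np.float64(0.0046), np.float64(-0.0061)] [np.float64(0.0055), np.float64(-0.0054)] [np.float64(0.0062), np.float64(-0.0046)] [np.float64(0.0067), np.float64(-0.0037)] [np.float64(0.0072), np.float64(-0.0027)] [np.float64(0.0075), np.float64(-0.0017)]
[np.float64(0.0077), np.float64(-0.0006)] [np.float64(0.0077), np.float64(0.0004)] [np.float64(0.0075), np.float64(0.0015)] [np.float64(0.0073), np.float64(0.0025)] [np.float64(0.0068), np.float64(0.0035)] [np.float64(0.0063), np.float64(0.0044)] [np.float64(0.0056), np.float64(0.0053)] [np.float64(0.0048), np.float64(0.006)]
[np.float64(0.0039), np.float64(0.0066)] [np.float64(0.003), np.float64(0.0071)] [np.float64(0.0019), np.float64(0.0074)] [np.float64(0.0009), np.float64(0.0076)] [np.float64(-0.0002), np.float64(0.0077)] [np.float64(-0.0013), np.float64(0.0076)] [np.float64(-0.0023), np.float64(0.0073)] [np.float64(-0.0033), np.float64(0.0069)]
[np.float64(-0.0043), np.float64(0.0064)] [np.float64(-0.0051), np.float64(0.0058)] [np.float64(-0.0059), np.float64(0.005)] [np.float64(-0.0065), np.float64(0.0041)] [np.float64(-0.007), np.float64(0.0032)] [np.float64(-0.0074), np.float64(0.0022)] [np.float64(-0.0076), np.float64(0.0011)] [np.float64(-0.0077), np.float64(0.0)]

end phi 7.919
```

Emit:
send_rows:
  commands:
    - [-0.0053,-0.0056,0,0,0,0,0.02]
    - [-0.0044,-0.0063,0,0,0,0,0.02]
    - [-0.0035,-0.0069,0,0,0,0,0.02]
    - [-0.0025,-0.0073,0,0,0,0,0.02]
    - [-0.0015,-0.0076,0,0,0,0,0.02]
    - [-0.0004,-0.0077,0,0,0,0,0.02]
    - [0.0007,-0.0077,0,0,0,0,0.02]
    - [0.0017,-0.0075,0,0,0,0,0.02]

```text
time_s: 12.82
tcp_pos: [516.6, -167.1, 165.7]
ee_rot: [[0.23, 0.973, 0.003], [0.973, -0.23, -0.001], [-0.001, 0.003, -1.0]]
ft_force: [7.7, -2.6, 1.2]
width: 23.4
gripper_force: 30.0
```

Emit:
send_rows:
  commands:
    - [0.0028,-0.0072,0,0,0,0,0.02]
    - [0.0037,-0.0067,0,0,0,0,0.02]
    - [0.0046,-0.0061,0,0,0,0,0.02]
    - [0.0055,-0.0054,0,0,0,0,0.02]
    - [0.0062,-0.0046,0,0,0,0,0.02]
    - [0.0067,-0.0037,0,0,0,0,0.02]
    - [0.0072,-0.0027,0,0,0,0,0.02]
    - [0.0075,-0.0017,0,0,0,0,0.02]

```text
time_s: 13.48
tcp_pos: [489.8, -115.3, 165.6]
ee_rot: [[0.23, 0.973, 0.003], [0.973, -0.23, -0.002], [-0.002, 0.003, -1.0]]
ft_force: [8.5, -8.0, 0.8]
width: 23.6
gripper_force: 30.0
```

Emit:
send_rows:
  commands:
    - [0.0077,-0.0006,0,0,0,0,0.02]
    - [0.0077,0.0004,0,0,0,0,0.02]
    - [0.0075,0.0015,0,0,0,0,0.02]
    - [0.0073,0.0025,0,0,0,0,0.02]
    - [0.0068,0.0035,0,0,0,0,0.02]
    - [0.0063,0.0044,0,0,0,0,0.02]
    - [0.0056,0.0053,0,0,0,0,0.02]
    - [0.0048,0.006,0,0,0,0,0.02]

```text
time_s: 14.15
tcp_pos: [524.1, -68.6, 165.5]
ee_rot: [[0.23, 0.973, 0.0], [0.973, -0.23, -0.002], [-0.002, 0.001, -1.0]]
ft_force: [-4.0, -9.5, 5.9]
width: 23.3
gripper_force: 30.0
```

Emit:
send_rows:
  commands:
    - [0.0039,0.0066,0,0,0,0,0.02]
    - [0.003,0.0071,0,0,0,0,0.02]
    - [0.0019,0.0074,0,0,0,0,0.02]
    - [0.0009,0.0076,0,0,0,0,0.02]
    - [-0.0002,0.0077,0,0,0,0,0.02]
    - [-0.0013,0.0076,0,0,0,0,0.02]
    - [-0.0023,0.0073,0,0,0,0,0.02]
    - [-0.0033,0.0069,0,0,0,0,0.02]

```text
time_s: 14.82
tcp_pos: [581.1, -78.5, 165.5]
ee_rot: [[0.23, 0.973, -0.001], [0.973, -0.23, 0.001], [0.0, -0.001, -1.0]]
ft_force: [-8.2, 3.5, 8.0]
width: 23.6
gripper_force: 30.0
```

```bash
python3 arm.py; python3 plan.py 544.6 -119.8 0.5 4
```

```text
top 97 [70.4 73.  75.3] disc top 21.9
scene 240 [70.1 72.4 74.7] disc top 21.6
[581.85039225 -79.11786425 165.58857401] 14.9167 23.606244648860223
r 55.2 phi 0.509 f [ 2.2 -1.7  3.9] 23.606244648860223 14.9167
[np.float64(-0.0037), np.float64(0.0058)] [np.float64(-0.0044), np.float64(0.0053)] [np.float64(-0.005), np.float64(0.0047)] [np.float64(-0.0056), np.float64(0.004)] 
end phi 1.009
```

Emit:
send_rows:
  commands:
    - [-0.0043,0.0064,0,0,0,0,0.02]
    - [-0.0051,0.0058,0,0,0,0,0.02]
    - [-0.0059,0.005,0,0,0,0,0.02]
    - [-0.0065,0.0041,0,0,0,0,0.02]
    - [-0.007,0.0032,0,0,0,0,0.02]
    - [-0.0074,0.0022,0,0,0,0,0.02]
    - [-0.0076,0.0011,0,0,0,0,0.02]
    - [-0.0077,0,0,0,0,0,0.02]

```text
time_s: 15.58
tcp_pos: [597.7, -134.4, 165.7]
ee_rot: [[0.229, 0.973, 0.004], [0.973, -0.229, 0.002], [0.003, 0.003, -1.0]]
ft_force: [8.0, 9.4, 2.3]
width: 23.2
gripper_force: 30.0
```

Emit:
send_rows:
  commands:
    - [0,0,0,0,0,0,0.02]
    - [0,0,0,0,0,0,0.02]

```text
time_s: 15.75
tcp_pos: [597.4, -135.4, 165.7]
ee_rot: [[0.23, 0.973, 0.003], [0.973, -0.23, -0.0], [0.001, 0.003, -1.0]]
ft_force: [7.4, -0.9, 2.1]
width: 23.3
gripper_force: 30.0
```

```bash
python3 arm.py; python3 plan.py 544.6 -119.8 0.3 2
```

```text
top 303 [63.2 66.2 68.5] disc top 21.8
scene 230 [63.5 65.7 68.2] disc top 21.7
[ 597.38958056 -135.31794197  165.73226522] 15.85 23.627008817354692
r 55.0 phi 1.625 f [ 8.3 -0.4  2.3] 23.627008817354692 15.85
[np.float64(-0.0082), np.float64(-0.0011)] [np.float64(-0.0079), np.float64(-0.0023)] 
end phi 1.925
```

Arm top is at 66 mm, so the crank is near 7.0, about 1 rad past touch. Now I let go and retreat.

Emit:
send_rows:
  commands:
    - [0,0,0,0,0,0,0.045]
    - [0,0,0,0,0,0,0.045]
    - [0,0,0,0,0,0,0.045]
    - [0,0,0,0,0,0,0.045]
    - [0,0,-0.015,0,0,0,0.045]
    - [0,0,-0.035,0,0,0,0.045]
    - [0,0,-0.035,0,0,0,0.045]
    - [0,0,-0.035,0,0,0,0.045]

```text
time_s: 16.52
tcp_pos: [595.9, -135.0, 287.3]
ee_rot: [[0.23, 0.973, 0.0], [0.973, -0.23, -0.0], [-0.0, 0.0, -1.0]]
ft_force: [-0.5, -0.4, -0.3]
width: 44.8
gripper_force: 0.0
```

Emit:
send_rows:
  commands:
    - [-0.036,0,-0.01,0,0,0,0.045]
    - [-0.036,0,-0.01,0,0,0,0.045]
    - [-0.036,0,0,0,0,0,0.045]
    - [-0.036,0,0,0,0,0,0.045]
    - [-0.036,0,0,0,0,0,0.045]
    - [-0.036,0,0,0,0,0,0.045]
    - [0,0,0,0,0,0,0.045]
    - [0,0,0,0,0,0,0.045]

```text
time_s: 17.18
tcp_pos: [546.1, -346.8, 305.3]
ee_rot: [[0.232, 0.973, -0.0], [0.973, -0.232, 0.0], [0.0, -0.0, -1.0]]
ft_force: [-0.4, 0.1, 0.3]
width: 45.0
gripper_force: 0.0
```

```bash
python3 arm.py; ls -t pics | head -2; python3 -c "
import cv2,glob,os
f=max(glob.glob('pics/arm_top*'),key=os.path.getmtime);i=cv2.imread(f)[110:310,180:450];cv2.imwrite('pics/fin.png',cv2.resize(i,None,fx=2.8,fy=2.8))"
```

```text
top 303 [63.8 66.  68.4] disc top 21.8
scene 223 [63.3 65.8 68. ] disc top 21.5
[ 546.81221738 -344.89953548  305.38875212] 17.2833 45.19203494976782
arm_scene_1728.png
arm_top_1723.png
```

View pics/fin.png

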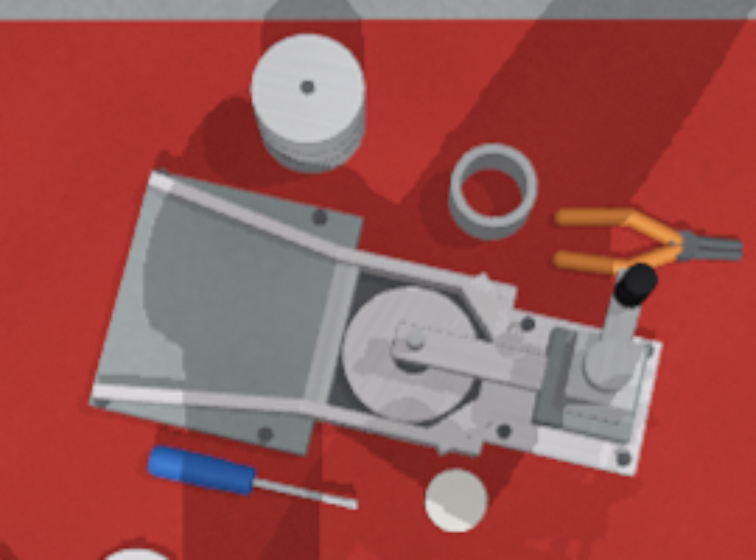

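The picture shows the disc flat in the pocket (crop (412,352)) with the foot on it, the crank left turned, and the bystanders where they were.

```bash
python3 -c "
from station import env
print(env.hand_in())"
```

```text
the job is handed in; nothing more can be done
None
```

The job is done and handed in: the disc lies flat in the pocket, the foot is clamped on it about 1 rad past touch (judged from the arm's height), the crank is released, and the loose things are where they were.

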